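# Feed a board rack past the spring gate of a loading chute

### The arm

A 6-joint arm with a two-finger parallel gripper is mounted at the origin on a cart in front of the work surface, level with it; the furniture and walls round the work are solid. World frame = base frame: x ahead of the robot, y to its left, z up, the work surface at z = 0. Lengths are in mm, angles in rad, forces in N, time in s.
With the tool pointing down it reaches from about 300 to 775 mm from the base axis. Payload 14.6 kg.
Tool frame: the origin (TCP) lies midway between the tips of the shut fingers; the grasp point (between the pads) lies 19 mm behind it; y points along the fingers, z is the direction in which the jaws open and shut, and the axes are right-handed (so a half turn about y gives the same grasp; the last joint's range is limited). The gripper opens to 94 mm and grips with 3 to 60 N. Pads are 16 mm wide; open, the fingers measure 119 mm over their backs; the gripper's body (75 mm by 177 mm) begins 78 mm behind the grasp point.
Start: joints at [-1.206, 0.3, 1.521, -0, 1.321, -0.067], TCP at [230.17, -499.51, 179.846] pointing down, gripper open.
Joint ranges: [-3.03, 3.03], [-0.79, 2.21], [0.23, 2.52], [-1.04, 4.18], [0, 3.07], [-2.55, 2.55]. Speed limits (rad/s): [2.22, 2.22, 2.57, 3.14, 3.14, 3.14].

### API

Orientations are given as [roll, pitch, yaw] about the fixed x, y, z axes, in that order (R = Rz(yaw) Ry(pitch) Rx(roll)).
In Python, from cell import manip gives the robot as it stands.
- The arm moves only by the tool play_rows, never from a script. Its argument "series" is a list of rows, each a list of 3 entries, a list of its own where there are three numbers: the shift along the tool's x, y, z in m, then the turn about the tool's y in rad, then the closure, from 0 (fully open) to 1 (shut). In form: [[[dx, dy, dz], twist, grip], ...]. A call has 1 to 20 rows; each row is the pose to reach, as a shift and turn from the pose measured when the call began, along the tool's axes at that moment; what a row does not reach only later rows make up. A row lasts 1/10 s, in which the tool goes at most 50 mm and 8.59 degrees, less where a joint would pass 70% of its speed; a pose out of reach is approached as far as the arm can. A call with a gripper value outside its range is refused whole. The fingers move at their own pace and stop on an object; "squeeze" is the grip in N (left out, the last holds). Time passes only in rows, so rows that repeat a pose let the fingers close. It gives the time, the measured TCP pose, the force and the opening at its end, in the units of the state.
- manip.read_state(): the state, without advancing time (a new reading comes with each control period).
- manip.camera(name): name is "scene" or "top" or "wrist"; returns the picture (384x512x3 uint8, red, green, blue); there is no depth.
- manip.camera_params(name): a dict with "K" (3x3 intrinsics, pixels), "rvec" (rotation vector, rad) and "tvec" (3), from world to camera coordinates, as OpenCV has them. Camera axes: x right, y down, z forward; pixel columns grow to the right and rows downward; lengths in mm; the calibration is good to about 2 mm. A picture is of the moment at which its call begins: read the wrist's pose just before it. camera_params takes no time and is no camera call; for the wrist camera it gives the pose at the moment of the call.
- manip.sign_off(): hands the job in, once; it reports no verdict.
The state is a dict: "clock": time; "joints": joint angles; "qd": joint speeds; "effort": joint torques, N m; "eef_pos": TCP position; "eef_rot": TCP orientation; "wrist_force": force on the tool from outside, world axes, zero at the start; "moment": the same for the moment, N m; "finger_gap": finger opening in mm.
Only numpy, scipy, OpenCV 4.12 (cv2) and the standard library are available. Lean on these libraries where they do the work, as an engineer would, in place of code of your own. Each camera call takes 0.05 s, during which the arm holds its last target. There are 200 camera calls.

### The job

Press the treadle beside the chute down with one fingertip so that the spring gate drops below the chute floor, and keep it down while you push the rack with the other finger along the chute, past the gate, until the whole rack is beyond it and rests against the end stop. Then let the treadle come up so that the gate closes behind the rack. Only push: never lift the rack or spill its board, do not let the gate spring up under the rack, and leave the small things standing round the chute alone.

Things in the scene. Friction and masses are not known exactly. Their poses are not given: they have to be found in the camera images.
- chute: fixed straight aluminium channel, open at the entry. Origin at bench level on the centre line, right below the gate; x = direction of travel, y = left, z up. Floor at z=32 mm from x=-150 mm (entry) to the end stop, whose bumpers face x=+118 mm (stop 54 mm high); 61 mm wide between 5 mm walls that rise 10 mm above the floor. Hinge bracket 42 mm high at y=-110 mm on a low foot plate
- gate_line (a point): middle of the channel floor (z=32 mm) at the slot of the gate, which crosses it at chute x=-4.5 to +4.5 mm
- gate (a joint): angle (rad) of gate and treadle, one rigid steel part on a hinge pin along chute x at chute y=-110 mm, z=32 mm. 0 = closed: the 5 mm thick blade stands 10 to 16 mm above the floor across the channel. Pressing the treadle raises it; from 0.13 the blade is below the floor, hard stop 0.165. A spring (about 3 N at the treadle closed, 5.5 N fully down) shuts it when let go
- treadle_top (a point): middle of the treadle's rubber top; moves with it. Flat plate left of the channel and along it, 210 mm long (chute x=-165 to +45 mm), 56 mm wide (chute y=+45 to +102 mm); a finger can slide along it. At its middle line (chute y=+74 mm) the top is 66 mm above the bench when closed, 44 mm at joint 0.12 (level there), 36 mm at 0.165
- rack: loose black rack, 90 mm long (x, along the travel), 58 mm wide, standing in the channel before the gate. Origin at the centre of its underside. Walls 14 mm high; rear plate (the one to push, 8 mm thick, outer face at x=-45 mm) 26 mm high. About 0.19 kg with its board. Against the end stop its origin is at chute x=+73 mm
- board: loose beige circuit module, 68 x 42 x 10 mm, lying in the rack's pocket, origin at the centre of its underside, its long side (y) along the rack
- pin_block: bystander: small tan block with pins, 18 x 26 x 15 mm, right of the entry; origin at the centre of its underside
- puck: bystander: white disc 54 mm across, 14 mm high, right of the exit end; origin at the centre of its underside
- stick_unit: bystander: bare thumb-stick unit, black disc on a light cage, 33 x 37 x 16 mm, right of the entry; origin at the centre of its underside
Mind the look-alikes: they are no part of the job. Leave any blue look-alike of the rack alone.

How it is judged (in metres and radians):
On the way, in this order (a step that is already met when the one before it is completed fails the run):
1. the treadle is pressed and the gate lies below the channel floor, the rack still in front of it (value of joint gate above 0.118 rad and x of rack in the frame of chute below -0.04 m), for 0.05 s.
2. the rack is half way across the gate, which is held open (value of joint gate above 0.112 rad and x of rack in the frame of chute between -0.01 and 0.045 m).
At the end, for the whole second after the job is handed in: the rack stands flat in the channel beyond the gate, within 5 mm of the end stop and at rest, its board in its pocket, and the gate is closed behind it (joint below 0.02) (x of rack in the frame of chute between 0.068 and 0.078 m and y of rack in the frame of chute between -0.006 and 0.006 m and z of rack in the frame of chute between 0.029 and 0.035 m and angle between rack's own z axis and vertical below 0.06 rad and angle between the x axis of rack and the x axis of chute, either way round below 0.1 rad and value of joint gate below 0.02 rad and linear speed of rack below 0.01 m/s and horizontal distance between board and rack below 0.008 m and z of board in the frame of rack below 0.009 m and angle between board's own z axis and vertical below 0.1 rad); the robot touches nothing.
It fails at once if the rack is lifted more than 10 mm off the channel floor (z of rack in the frame of chute above 0.042 m).
It fails at once if the rack is tipped (angle between rack's own z axis and vertical above 0.2 rad).
It fails at once if the gate springs up under the rack (value of joint gate below 0.09 rad and x of rack in the frame of chute between -0.03 and 0.035 m).
It fails at once if the board comes out of its pocket (horizontal distance between board and rack above 0.012 m or z of board in the frame of rack above 0.018 m).
It fails at once if a bystander is moved more than 10 mm (distance of any of pin_block, puck, stick_unit from where it was at the start of the episode above 0.01 m).
It also fails if it takes over 43 s, if anything falls off the work surface, if the arm or the gripper's body presses on something with over 40 N, if the wrist force passes 120 N, or if a joint passes its speed limit or range.

## Working session

There is one attempt and no reset: what is moved stays moved. The work goes in short steps, Python scripts to look and compute and a tool call to move; the robot and the scene stay as the last step left them, time stands still between calls to the robot, and variables do not carry over. Pictures are saved under pics/ and viewed, about 8 in all and at most 12, crops included, and the job is handed in when it is done.

Besides the shell and the picture viewer there is one more tool, called after "Request:" by a JSON object that holds its "name" and its "arguments". play_rows: Moves the arm, as the interface text tells. Its arguments: {"type":"object","properties":{"series":{"type":"array","items":{"type":"array"}},"squeeze":{"type":"number"}},"required":["series"]}

```bash
mkdir -p pics; python3 - <<'E'
from cell import manip
import cv2,numpy as np
print(manip.read_state())
for n in("scene","top"):
    im=manip.camera(n);p=manip.camera_params(n)
    cv2.imwrite(f"pics/{n}0.png",im[:,:,::-1]);print(n,p)
a=cv2.imread("pics/scene0.png");b=cv2.imread("pics/top0.png")
E
```

```text
{'clock': 0.0, 'joints': array([-1.20556498e+00,  3.00478387e-01,  1.52159337e+00,  1.83161765e-05,
        1.32068822e+00, -6.66194064e-02]), 'qd': array([ 0.00028372, -0.00055813,  0.00028178, -0.00045296,  0.00060659,
        0.00088902]), 'effort': array([ 6.57914079e-04, -5.31807339e+01, -3.52734125e+01,  7.08531705e-02,
        2.44307349e-02, -1.10035855e-04]), 'eef_pos': array([ 230.09071558, -499.2335405 ,  179.27714867]), 'eef_rot': array([-1.57195988e+00,  9.54106304e-05, -2.70974650e+00]), 'wrist_force': array([-0.130597  ,  0.14085898,  0.42041718]), 'moment': array([0.01772068, 0.00849848, 0.08241359]), 'finger_gap': 94.02466457659679}
scene {'K': array([[395.18038845,   0.        , 255.62788179],
       [  0.        , 395.18038845, 192.60191762],
       [  0.        ,   0.        ,   1.        ]]), 'rvec': array([ 1.18026289, -2.18492799,  1.07380713]), 'tvec': array([578.87792927, 252.27559501, 644.31018365])}
top {'K': array([[407.37225271,   0.        , 258.27199438],
       [  0.        , 407.37225271, 187.45838116],
       [  0.        ,   0.        ,   1.        ]]), 'rvec': array([ 2.09609744, -2.15094185,  0.18641536]), 'tvec': array([327.23756378, 589.89822633, 846.37244532])}
```

View pics/top0.png

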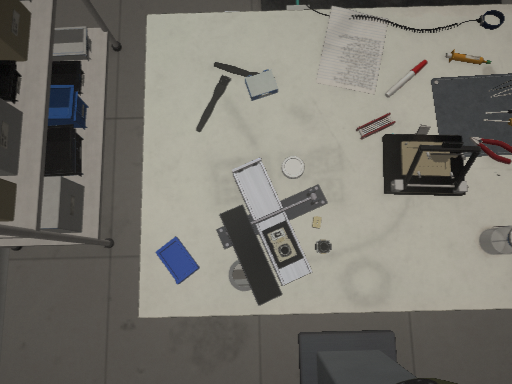

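View pics/scene0.png

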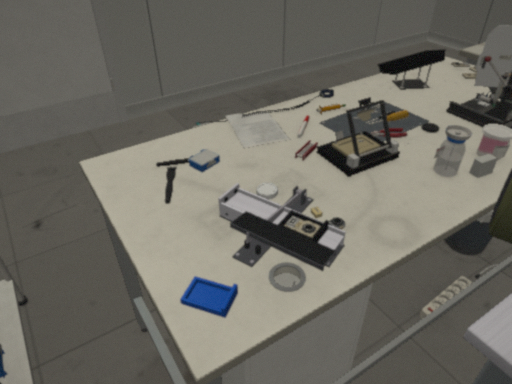

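The top view shows the chute from its entry near (300,277) to the end stop near (247,165). The treadle is the black plate at (250,255), and the black rack with the board is at (282,245). The blue rack look-alike is at (177,260), and I'll leave it alone. Next is an enlarged crop to confirm this.

```bash
cat > h.py <<'E'
import cv2,numpy as np
from cell import manip
def cam(n):
    p=manip.camera_params(n);return p['K'],cv2.Rodrigues(p['rvec'])[0],p['tvec']
def plane(c,uv,z):
    K,R,t=c;uv=np.atleast_2d(np.array(uv,float));C=-R.T@t
    d=(R.T@np.linalg.inv(K)@np.c_[uv,np.ones(len(uv))].T).T
    return C+d*((z-C[2])/d[:,2])[:,None]
def proj(c,X):
    K,R,t=c;q=(K@(R@np.atleast_2d(X).T+t[:,None])).T;return q[:,:2]/q[:,2:]
E
python3 - <<'E'
import cv2
a=cv2.imread("pics/top0.png")[150:315,200:345]
a=cv2.resize(a,None,fx=4.1,fy=3.6,interpolation=cv2.INTER_CUBIC)
cv2.imwrite("pics/c1.png",cv2.resize(cv2.imread("pics/top0.png")[155:305,205:345],None,fx=4,fy=4,interpolation=cv2.INTER_CUBIC))
from h import *
c=cam("top")
for uv,z in[((282,246),40),((252,255),60),((292,167),14)]:print(plane(c,uv,z))
E
```

```text
[[469.14476561 263.24467903  40.        ]]
[[450.99905014 328.93935583  60.        ]]
[[652.11250661 232.11907584  14.        ]]
```

View pics/c1.png

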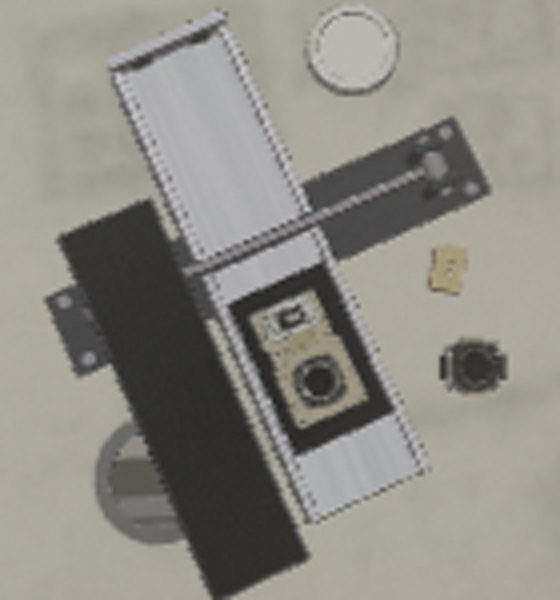

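The crop confirms that the black rack sits in the channel at crop (312,360), before the gate rod at (300,235). The blue tray is outside the chute. The treadle corners in the crop are (57,238), (152,200), (308,555) and (215,600). A dish lies under the treadle at (150,480).

```bash
python3 - <<'E'
from h import *
c=cam("top")
P=lambda uv,z:plane(c,np.array(uv,float)/4+[205,155],z)
e=P([(312,520),(427,469)],42); s=P([(112,72),(225,17)],54)
print("entry",e,np.linalg.norm(e[0]-e[1]));print("stop",s)
m0=e.mean(0)[:2];m1=s.mean(0)[:2];d=m1-m0;L=np.linalg.norm(d);d/=L
print("len",L,"yaw",np.arctan2(d[1],d[0]))
n=np.array([-d[1],d[0]])
O=m0+150*d;print("O",O)
f=lambda X:np.c_[(X[:,:2]-O)@d,(X[:,:2]-O)@n]
print("treadle",f(P([(57,238),(152,200),(308,555),(215,600)],66)))
print("rack bottom/rear top",f(P([(295,455),(395,410)],58)),"front",f(P([(228,305),(322,265)],46)))
print("gate/slot rod",f(P([(195,270),(425,170)],42)))
print("puck",f(P([(350,50)],14)),"pin",f(P([(448,268)],15)),"stick",f(P([(473,365)],16)))
E
```

```text
entry [[386.02142244 264.14838197  42.        ]
 [411.30300184 201.1255769   42.        ]] 67.90458170271798
stop [[632.61002655 367.43509665  54.        ]
 [662.46722555 303.60901937  54.        ]]
len 269.3043051842285 yaw 0.3920029842866409
O [537.28406618 289.94301387]
treadle [[  42.71969036   98.86053735]
 [  40.85703345   43.69371712]
 [-163.28778792   43.81553074]
 [-164.3941993    97.31862154]]
rack bottom/rear top [[-114.25222716   28.63377132]
 [-114.40659378  -29.90808098]] front [[-26.35981135  28.49607286]
 [-27.29172503 -27.68304429]]
gate/slot rod [[  -1.07546119   37.20056983]
 [  -2.05795191 -102.65776926]]
puck [[ 82.46500105 -97.87080062]] pin [[-55.8401329  -95.30583481]] stick [[-110.87441833  -84.57108507]]
```

```bash
cat >> h.py <<'E'
from scipy.spatial.transform import Rotation as Ro
YAW=0.392;O=np.array([536.5,290.5]);d=np.array([np.cos(YAW),np.sin(YAW)]);n=np.array([-d[1],d[0]])
def ch(X): X=np.atleast_2d(X);return np.c_[(X[:,:2]-O)@d,(X[:,:2]-O)@n,X[:,2]]
def wd(c): return np.r_[O+c[0]*d+c[1]*n,c[2]]
def rows(*cs):
    s=manip.read_state();R=Ro.from_euler('xyz',s['eef_rot']).as_matrix()
    print("now",ch(s['eef_pos'])[0].round(1),"twist",round(s['eef_rot'][2]-(YAW-np.pi),4),"gap",s['finger_gap'],"F",s['wrist_force'].round(1),"t",s['clock'],s['joints'].round(2))
    for c in cs: print(c,(R.T@(wd(c)-s['eef_pos'])/1000).round(4))
E
python3 -c "
from h import *
rows((-130,38,180),(-130,38,110))"
```

```text
now [-584.9 -612.8  179.4] twist 0.0398 gap 93.96564003371299 F [-0.6  0.5 -0.1] t 0.1 [-1.21  0.3   1.52 -0.    1.32 -0.07]
(-130, 38, 180) [-0.4804  0.     -0.6322]
(-130, 38, 110) [-0.4804  0.07   -0.6321]
```

Request:
{"name": "play_rows", "arguments": {"series": [[[-0.024,0,-0.032],0.0,0.1],[[-0.048,0,-0.063],0.0,0.2],[[-0.072,0,-0.095],0.0,0.32],[[-0.096,0,-0.126],0.04,0.32],[[-0.12,0,-0.158],0.04,0.32],[[-0.144,0,-0.19],0.04,0.32],[[-0.168,0,-0.221],0.04,0.32],[[-0.192,0,-0.253],0.04,0.32],[[-0.216,0,-0.284],0.04,0.32],[[-0.24,0,-0.316],0.04,0.32],[[-0.264,0,-0.348],0.04,0.32],[[-0.288,0,-0.379],0.04,0.32],[[-0.312,0,-0.411],0.04,0.32],[[-0.336,0,-0.442],0.04,0.32],[[-0.36,0,-0.474],0.04,0.32],[[-0.384,0,-0.506],0.04,0.32],[[-0.408,0,-0.537],0.04,0.32],[[-0.432,0,-0.569],0.04,0.32],[[-0.456,0,-0.6],0.04,0.32],[[-0.48,0,-0.632],0.04,0.32]]}}

```text
clock: 2.1
eef_pos: [401.4, 277.3, 179.8]
eef_rot: [-1.572, -0.0, -2.75]
wrist_force: [0.8, 0.4, -0.8]
finger_gap: 64.0
```

```bash
python3 -c "
from h import *
rows((-130,38,180),(-130,38,100))"
```

```text
now [-129.9   39.4  179.8] twist 0.0001 gap 63.962324670901296 F [ 0.8  0.4 -0.8] t 2.1 [0.53 0.16 1.69 0.   1.29 1.71]
(-130, 38, 180) [ 0.0001 -0.0002  0.0014]
(-130, 38, 100) [0.0001 0.0798 0.0015]
```

Now I'll go down to z = 100 and take one close look with the wrist and top cameras.

Request:
{"name": "play_rows", "arguments": {"series": [[[0,0.03,0.001],0,0.32],[[0,0.06,0.0015],0,0.32],[[0,0.08,0.0015],0,0.32],[[0,0.08,0.0015],0,0.32]]}}

```text
clock: 2.5
eef_pos: [400.6, 275.2, 97.3]
eef_rot: [-1.571, -0.005, -2.749]
wrist_force: [0.0, -0.2, 0.3]
finger_gap: 64.2
```

```bash
python3 - <<'E'
from h import *
rows((-130,38,100))
c=cam("wrist");im=manip.camera("wrist")[:,:,::-1].copy()
# overlay predicted landmarks
for p in [(-115,0,58),(-115,29,58),(-115,-29,58),(-165,45,66),(-150,35.5,42),(-150,-35.5,42),(45,45,66)]:
    u=proj(c,wd(p))[0];print(p,u.round());cv2.drawMarker(im,tuple(int(v) for v in u),(0,0,255),0,8)
s=cv2.resize(manip.camera("scene")[150:310,180:380,::-1],(512,410))
cv2.imwrite("pics/w1.png",im);cv2.imwrite("pics/s1.png",s)
E
```

```text
now [-131.5   37.8   97.3] twist 0.0001 gap 64.22325175201219 F [ 0.  -0.2  0.3] t 2.5 [0.53 0.25 1.79 0.   1.11 1.7 ]
(-130, 38, 100) [-0.0014 -0.0027 -0.0002]
(-115, 0, 58) [298. 186.]
(-115, 29, 58) [268. 186.]
(-115, -29, 58) [329. 186.]
(-165, 45, 66) [251. 237.]
(-150, 35.5, 42) [261. 214.]
(-150, -35.5, 42) [329. 214.]
(45, 45, 66) [249. -16.]
```

View pics/w1.png

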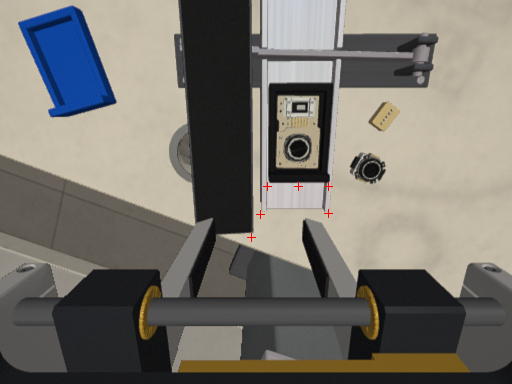

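View pics/s1.png

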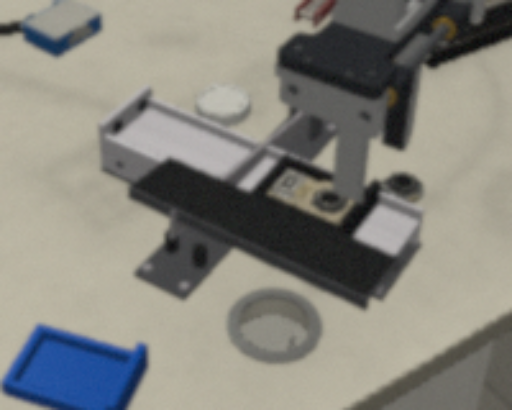

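The wrist view agrees with the estimate to about 4 mm along the chute, with the real features slightly further along +x, and to about 1 mm across it. The rack's rear edge is at row 181, and the fingers sit over the treadle and the channel. Next I'll press down to z ≈ 40.

Request:
{"name": "play_rows", "arguments": {"series": [[[0,0.012,0],0,0.32],[[0,0.024,0],0,0.32],[[0,0.03,0],0,0.32],[[0,0.036,0],0,0.32],[[0,0.042,0],0,0.32],[[0,0.048,0],0,0.32],[[0,0.053,0],0,0.32],[[0,0.057,0],0,0.32],[[0,0.057,0],0,0.32],[[0,0.057,0],0,0.32]]}}

```text
clock: 3.6
eef_pos: [402.1, 276.1, 43.4]
eef_rot: [-1.572, -0.0, -2.75]
wrist_force: [0.7, 0.3, 0.2]
finger_gap: 63.8
```

```bash
python3 - <<'E'
from h import *
rows((-118,38,40),(20,38,40))
im=manip.camera("wrist")[0:300,120:470,::-1]
s=manip.camera("scene")[150:310,180:380,::-1]
cv2.imwrite("pics/d1.png",np.hstack([cv2.resize(im,(420,360)),cv2.resize(s,(380,360))]))
E
```

```text
now [-129.7   38.    43.4] twist -0.0001 gap 63.82818509052141 F [0.7 0.3 0.2] t 3.6 [0.53 0.33 1.83 0.   0.98 1.7 ]
(-118, 38, 40) [-0.0117  0.0034  0.    ]
(20, 38, 40) [-0.1497  0.0033  0.    ]
```

View pics/d1.png

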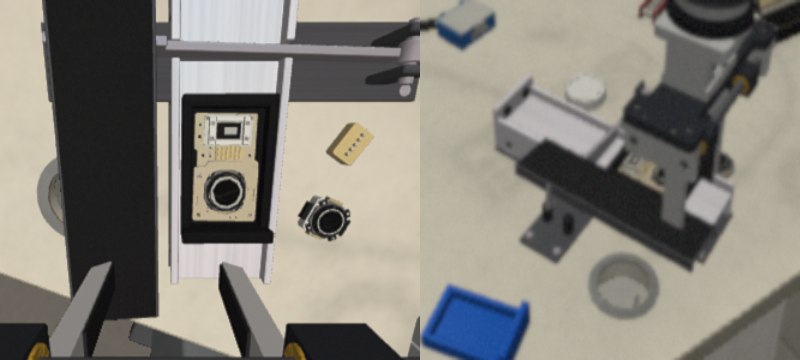

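The fingertips show no force at TCP z = 43, so the open fingertips must sit well above the TCP. The wrist view shows the left finger over the treadle and the right one behind the rack. I'll feel my way down in small steps.

Request:
{"name": "play_rows", "arguments": {"series": [[[0,0.003,0],0,0.32],[[0,0.006,0],0,0.32],[[0,0.008,0],0,0.32],[[0,0.008,0],0,0.32]]}}

```text
clock: 4.1
eef_pos: [402.3, 276.4, 35.5]
eef_rot: [-1.572, 0.0, -2.75]
wrist_force: [0.4, 2.5, 3.5]
finger_gap: 63.7
```

```bash
python3 - <<'E'
from h import *
rows((-130,38,40))
c=cam("wrist");K,R,t=c;im=manip.camera("wrist")[:,:,::-1]
cv2.imwrite("pics/w2full.png",im)
print(K,(R@manip.read_state()['eef_pos']+t))
# columns of finger-tip inner edges: print proj of tip hypotheses at several heights
s=manip.read_state();
for z in (36,46,56,66):
    q=[(ch(s['eef_pos'])[0][0]+8*a,38+b,z) for a in(1,) for b in(32,44.5,-32,-44.5)]
    print(z,proj(c,np.array([wd(p) for p in q])).round().tolist())
cv2.imwrite("pics/w2.png",cv2.resize(im[150:300,160:400],None,fx=3.2,fy=3.2))
E
```

```text
now [-129.4   38.2   35.5] twist -0.0 gap 63.680557923570014 F [0.4 2.5 3.5] t 4.1 [0.53 0.34 1.84 0.   0.96 1.7 ]
(-130, 38, 40) [ 0.0006 -0.0045  0.0002]
[[265.58919387   0.         258.50035243]
 [  0.         265.58919387 190.70158701]
 [  0.           0.           1.        ]] [1.89495508e-01 2.27784260e+01 2.20201289e+02]
36 [[220.0, 209.0], [205.0, 209.0], [298.0, 209.0], [313.0, 209.0]]
46 [[218.0, 214.0], [202.0, 214.0], [300.0, 214.0], [316.0, 214.0]]
56 [[216.0, 219.0], [199.0, 219.0], [302.0, 219.0], [319.0, 219.0]]
66 [[214.0, 224.0], [196.0, 224.0], [304.0, 224.0], [322.0, 224.0]]
```

View pics/w2.png

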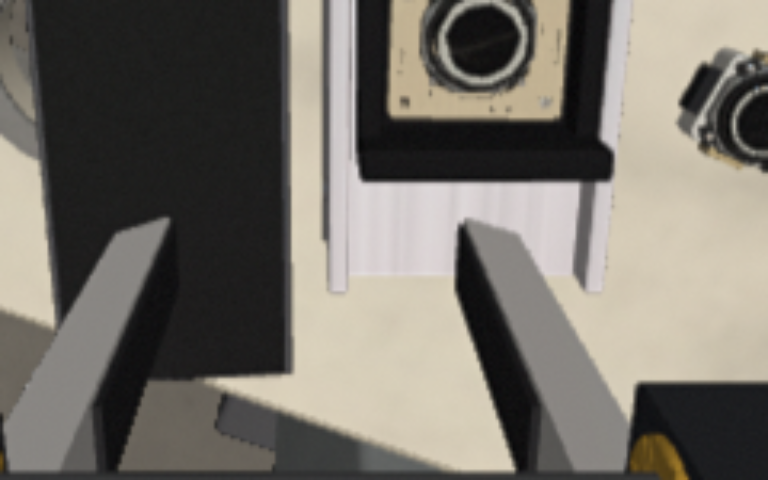

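The fingertip corner columns (213/196 and 304/322) fit a tip height of about 62–66 mm, so the tips sit about 27 mm above the TCP at this opening. The force has just started, so contact is near 66 mm. I'll press on by about 22 mm, watching the force for the hard stop.

Request:
{"name": "play_rows", "arguments": {"series": [[[0,0.004,0],0,0.32],[[0,0.008,0],0,0.32],[[0,0.012,0],0,0.32],[[0,0.016,0],0,0.32],[[0,0.018,0],0,0.32],[[0,0.018,0],0,0.32]]}}

```text
clock: 4.75
eef_pos: [402.3, 276.4, 17.4]
eef_rot: [-1.572, 0.0, -2.75]
wrist_force: [-1.2, 4.2, 5.2]
finger_gap: 64.3
```

Request:
{"name": "play_rows", "arguments": {"series": [[[0,0.002,0],0,0.32],[[0,0.004,0],0,0.32],[[0,0.004,0],0,0.32]]}}

```text
clock: 5.05
eef_pos: [402.3, 276.5, 13.4]
eef_rot: [-1.572, 0.0, -2.75]
wrist_force: [-0.6, 4.2, 5.6]
finger_gap: 63.9
```

Request:
{"name": "play_rows", "arguments": {"series": [[[0,0.001,0],0,0.32],[[0,0.002,0],0,0.32],[[0,0.002,0],0,0.32]]}}

```text
clock: 5.35
eef_pos: [402.3, 276.5, 11.5]
eef_rot: [-1.572, 0.0, -2.75]
wrist_force: [-0.4, 4.9, 5.0]
finger_gap: 64.1
```

Request:
{"name": "play_rows", "arguments": {"series": [[[0,0.001,0],0,0.32],[[0,0.0015,0],0,0.32],[[0,0.0015,0],0,0.32]]}}

```text
clock: 5.65
eef_pos: [402.3, 276.6, 10.2]
eef_rot: [-1.572, 0.0, -2.75]
wrist_force: [-2.5, 3.9, 7.3]
finger_gap: 63.9
```

Request:
{"name": "play_rows", "arguments": {"series": [[[0,0.001,0],0,0.32],[[0,0.0015,0],0,0.32],[[0,0.0015,0],0,0.32]]}}

```text
clock: 5.95
eef_pos: [402.4, 276.7, 9.6]
eef_rot: [-1.572, 0.001, -2.749]
wrist_force: [-4.7, 0.6, 16.0]
finger_gap: 64.4
```

```bash
python3 - <<'E'
from h import *
rows((-130,38,9))
a=manip.camera("wrist")[0:290,130:460,::-1]; s=manip.camera("scene")[170:290,220:350,::-1]
cv2.imwrite("pics/e1.png",np.hstack([cv2.resize(a,(400,400)),cv2.resize(s,(400,400),interpolation=cv2.INTER_CUBIC)]))
E
```

```text
now [-129.2   38.5    9.6] twist 0.0002 gap 64.35325465177867 F [-4.7  0.6 16. ] t 5.95 [0.53 0.39 1.85 0.   0.9  1.7 ]
(-130, 38, 9) [0.0008 0.0006 0.0005]
```

View pics/e1.png

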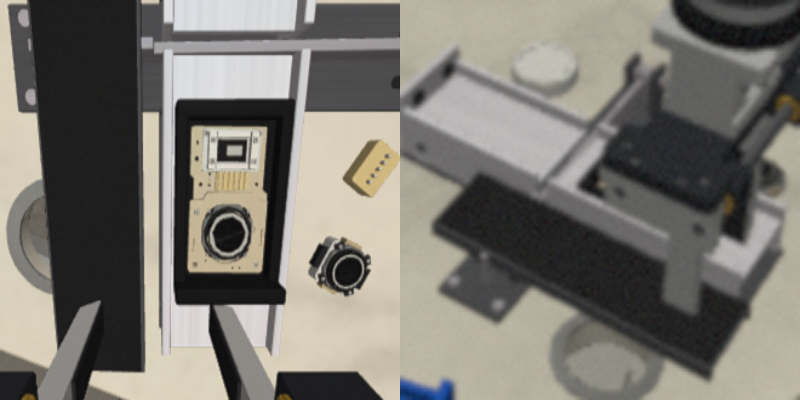

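The hard stop shows at TCP z ≈ 10, with 16 N, and the gate blade has dropped below the floor. I'll back off 2 mm to a joint angle of about 0.155 and start pushing.

Request:
{"name": "play_rows", "arguments": {"series": [[[0,-0.001,0],0,0.32],[[0,-0.002,0],0,0.32],[[-0.004,-0.002,0],0,0.32],[[-0.007,-0.002,0],0,0.32],[[-0.01,-0.002,0],0,0.32],[[-0.013,-0.002,0],0,0.32],[[-0.016,-0.002,0],0,0.32],[[-0.019,-0.002,0],0,0.32],[[-0.022,-0.002,0],0,0.32],[[-0.025,-0.002,0],0,0.32],[[-0.025,-0.002,0],0,0.32]]}}

```text
clock: 7.15
eef_pos: [424.9, 285.5, 11.4]
eef_rot: [-1.571, -0.002, -2.749]
wrist_force: [-3.5, -1.4, 5.0]
finger_gap: 63.8
```

```bash
python3 - <<'E'
from h import *
rows((-40,38,11.5))
a=manip.camera("wrist")[0:290,130:460,::-1]; s=manip.camera("scene")[170:290,220:350,::-1]
cv2.imwrite("pics/f1.png",np.hstack([cv2.resize(a,(400,400)),cv2.resize(s,(400,400),interpolation=cv2.INTER_CUBIC)]))
E
```

```text
now [-105.    38.    11.4] twist 0.0004 gap 63.784313546905075 F [-3.5 -1.4  5. ] t 7.15 [0.52 0.43 1.78 0.   0.93 1.7 ]
(-40, 38, 11.5) [-0.065  -0.0002  0.    ]
```

View pics/f1.png

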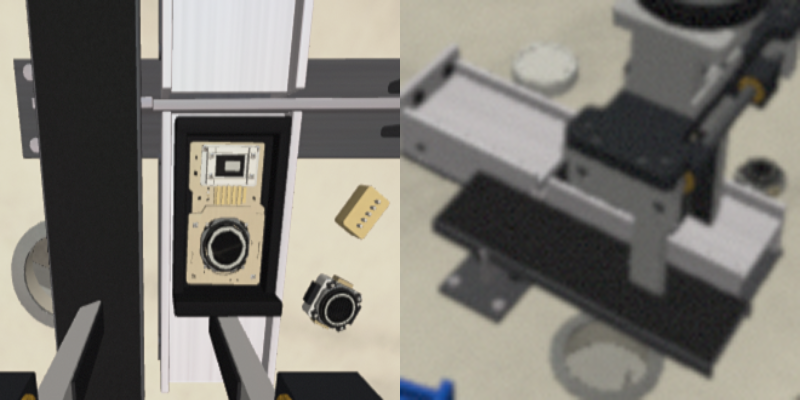

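The rack is now just before the gate with its board seated, and the gate looks flush. The force is about 5 N down plus about 3.5 N of push. Continuing across the gate.

Request:
{"name": "play_rows", "arguments": {"series": [[[-0.004,0,0],0,0.32],[[-0.008,0,0],0,0.32],[[-0.012,0,0],0,0.32],[[-0.016,0,0],0,0.32],[[-0.02,0,0],0,0.32],[[-0.024,0,0],0,0.32],[[-0.028,0,0],0,0.32],[[-0.032,0,0],0,0.32],[[-0.036,0,0],0,0.32],[[-0.04,0,0],0,0.32]]}}

```text
clock: 8.25
eef_pos: [460.9, 299.8, 11.1]
eef_rot: [-1.57, -0.005, -2.749]
wrist_force: [-6.9, -3.7, 8.2]
finger_gap: 63.6
```

```bash
python3 - <<'E'
from h import *
rows((20,38,11.5))
a=manip.camera("wrist")[:,:,::-1];cv2.imwrite("pics/g1.png",a)
E
```

```text
now [-66.3  37.5  11.1] twist 0.0006 gap 63.63141746559661 F [-6.9 -3.7  8.2] t 8.25 [0.51 0.5  1.67 0.   0.98 1.69]
(20, 38, 11.5) [-0.0863 -0.0008 -0.0005]
```

Request:
{"name": "play_rows", "arguments": {"series": [[[-0.003,-0.0008,0],0,0.32],[[-0.007,-0.0008,-0.0005],0,0.32],[[-0.011,-0.0008,-0.0005],0,0.32],[[-0.015,-0.0008,-0.0005],0,0.32],[[-0.019,-0.0008,-0.0005],0,0.32],[[-0.023,-0.0008,-0.0005],0,0.32],[[-0.027,-0.0008,-0.0005],0,0.32],[[-0.031,-0.0008,-0.0005],0,0.32]]}}

```text
clock: 9.1
eef_pos: [489.0, 311.4, 11.5]
eef_rot: [-1.569, -0.008, -2.749]
wrist_force: [-7.6, -2.8, 7.6]
finger_gap: 63.9
```

```bash
python3 - <<'E'
from h import *
rows((20,38,11.5))
a=manip.camera("wrist")[0:290,130:460,::-1]; s=manip.camera("scene")[170:290,220:350,::-1]
cv2.imwrite("pics/g2.png",np.hstack([cv2.resize(a,(400,400)),cv2.resize(s,(400,400),interpolation=cv2.INTER_CUBIC)]))
E
```

```text
now [-36.   37.4  11.5] twist 0.0008 gap 63.94608247906028 F [-7.6 -2.8  7.6] t 9.1 [ 0.5   0.56  1.58 -0.    1.02  1.68]
(20, 38, 11.5) [-0.056  -0.0005 -0.0005]
```

View pics/g2.png

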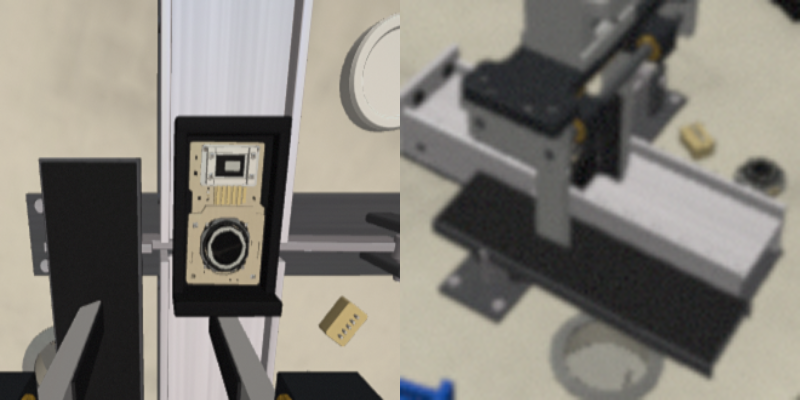

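The rack is half way across the gate and straight, its board is seated, and the bystanders are untouched. I'll continue nearly to the stop.

Request:
{"name": "play_rows", "arguments": {"series": [[[-0.004,-0.0005,-0.0005],0,0.32],[[-0.008,-0.0005,-0.0005],0,0.32],[[-0.012,-0.0005,-0.0005],0,0.32],[[-0.016,-0.0005,-0.0005],0,0.32],[[-0.02,-0.0005,-0.0005],0,0.32],[[-0.024,-0.0005,-0.0005],0,0.32],[[-0.028,-0.0005,-0.0005],0,0.32],[[-0.032,-0.0005,-0.0005],0,0.32],[[-0.036,-0.0005,-0.0005],0,0.32],[[-0.04,-0.0005,-0.0005],0,0.32],[[-0.044,-0.0005,-0.0005],0,0.32],[[-0.048,-0.0005,-0.0005],0,0.32]]}}

```text
clock: 10.4
eef_pos: [532.8, 329.5, 11.5]
eef_rot: [-1.568, -0.01, -2.749]
wrist_force: [-8.0, -2.5, 9.1]
finger_gap: 63.9
```

Request:
{"name": "play_rows", "arguments": {"series": [[[-0.002,0,0],0,0.32],[[-0.004,0,0],0,0.32],[[-0.005,0,0],0,0.32]]}}

```text
clock: 10.7
eef_pos: [536.5, 330.5, 11.3]
eef_rot: [-1.567, -0.013, -2.749]
wrist_force: [-7.7, -2.7, 8.9]
finger_gap: 64.0
```

```bash
python3 - <<'E'
from h import *
rows((20,38,11.5))
E
```

```text
now [15.2 37.  11.3] twist 0.001 gap 64.04023650406994 F [-7.7 -2.7  8.9] t 10.7 [ 0.49  0.66  1.41 -0.    1.09  1.67]
(20, 38, 11.5) [-0.0048 -0.0003 -0.001 ]
```

Request:
{"name": "play_rows", "arguments": {"series": [[[-0.0015,-0.0005,-0.0005],0,0.32],[[-0.003,-0.0005,-0.001],0,0.32],[[-0.0045,-0.0005,-0.001],0,0.32],[[-0.0045,-0.0005,-0.001],0,0.32]]}}

```text
clock: 11.1
eef_pos: [539.5, 332.2, 11.4]
eef_rot: [-1.566, -0.016, -2.748]
wrist_force: [-4.5, -2.3, 5.6]
finger_gap: 63.9
```

Request:
{"name": "play_rows", "arguments": {"series": [[[-0.0015,0,0],0,0.32],[[-0.003,0,0],0,0.32],[[-0.003,0,0],0,0.32]]}}

```text
clock: 11.4
eef_pos: [539.9, 332.1, 11.3]
eef_rot: [-1.565, -0.023, -2.749]
wrist_force: [-19.1, -6.4, 16.2]
finger_gap: 63.8
```

```bash
python3 - <<'E'
from h import *
rows((20,38,11.5))
a=manip.camera("wrist")[0:290,130:460,::-1]; s=manip.camera("top")[155:285,205:335,::-1]
cv2.imwrite("pics/h2.png",np.hstack([cv2.resize(a,(400,400)),cv2.resize(s,(400,400),interpolation=cv2.INTER_CUBIC)]))
E
```

```text
now [19.  37.2 11.3] twist 0.0007 gap 63.81876755687985 F [-19.1  -6.4  16.2] t 11.4 [ 0.5   0.67  1.39 -0.    1.11  1.67]
(20, 38, 11.5) [-0.001  -0.0003 -0.0008]
```

View pics/h2.png

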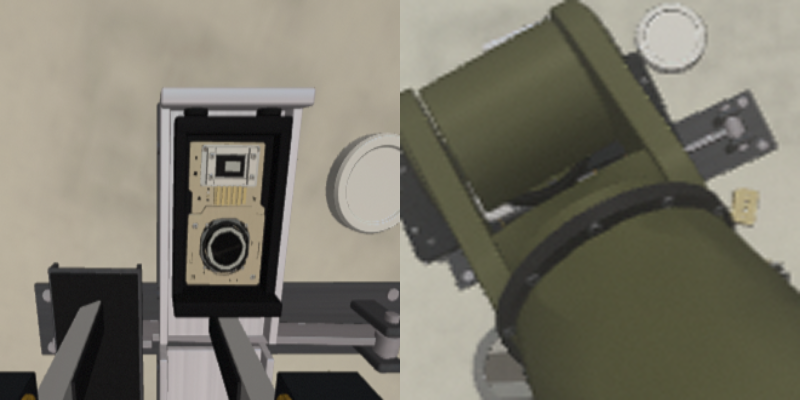

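The rack is against the bumpers, with the contact force risen to 20 N, the board seated, and the gate behind the rear plate. Next I'll back off slightly, then let the treadle up.

```bash
python3 - <<'E'
from h import *
rows((15.5,37.2,11.5),(15.5,37.2,30),(15.5,37.2,50),(15.5,37.2,100),(15.5,37.2,160))
E
```

```text
now [19.  37.2 11.3] twist 0.0008 gap 63.83539944915978 F [-19.2  -6.4  15.8] t 11.5 [ 0.5   0.67  1.39 -0.    1.11  1.67]
(15.5, 37.2, 11.5) [ 0.0035 -0.0001 -0.    ]
(15.5, 37.2, 30) [ 0.004  -0.0186  0.0001]
(15.5, 37.2, 50) [ 0.0044 -0.0386  0.0002]
(15.5, 37.2, 100) [ 0.0056 -0.0886  0.0004]
(15.5, 37.2, 160) [ 0.007  -0.1486  0.0008]
```

Request:
{"name": "play_rows", "arguments": {"series": [[[0.0015,0,0],0,0.32],[[0.003,0,0],0,0.32],[[0.0035,0,0],0,0.32],[[0.0035,-0.003,0],0,0.32],[[0.004,-0.008,0],0,0.32],[[0.004,-0.013,0],0,0.32],[[0.004,-0.019,0],0,0.32],[[0.0045,-0.025,0],0,0.32],[[0.0045,-0.031,0],0,0.32],[[0.0045,-0.038,0],0,0.32],[[0.005,-0.05,0],0,0.32],[[0.005,-0.065,0],0,0.32],[[0.0055,-0.088,0],0,0.32],[[0.006,-0.11,0],0,0.32],[[0.006,-0.14,0],0,0.32],[[0.006,-0.17,0],0,0.32],[[0.006,-0.19,0],0,0.32],[[0.006,-0.19,0],0,0.32]]}}

```text
clock: 13.3
eef_pos: [538.9, 333.1, 205.4]
eef_rot: [-1.566, -0.018, -2.749]
wrist_force: [0.1, 0.1, -0.0]
finger_gap: 64.2
```

```bash
python3 - <<'E'
from h import *
rows((15,38,200))
c=cam("wrist");a=manip.camera("wrist")[:,:,::-1].copy()
for p in [(118,0,54),(28,0,58),(0,0,45),(118,30,46),(45,45,66)]: print(p,proj(c,wd(p))[0].round())
s=manip.camera("scene")[160:290,205:355,::-1]
cv2.imwrite("pics/i1.png",np.hstack([cv2.resize(a[0:300,110:490],(456,360)),cv2.resize(s,(340,360),interpolation=cv2.INTER_CUBIC)]))
E
```

```text
now [ 18.5  38.4 205.4] twist 0.001 gap 64.19092682265513 F [ 0.1  0.1 -0. ] t 13.3 [ 0.5   0.49  1.2  -0.    1.47  1.68]
(15, 38, 200) [0.0034 0.0055 0.0004]
(118, 0, 54) [289.  97.]
(28, 0, 58) [287. 168.]
(0, 0, 45) [285. 185.]
(118, 30, 46) [265.  97.]
(45, 45, 66) [253. 156.]
```

View pics/i1.png

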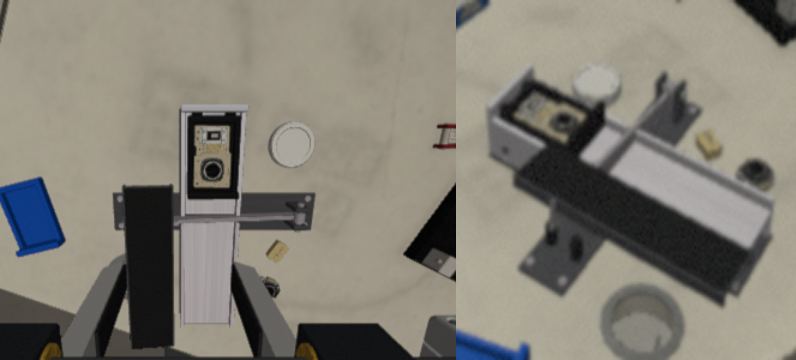

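The gate bar is up across the channel behind the rack, the treadle is up, and nothing is touched. As a numeric check I'll read the rack's edges along the channel against the treadle and entry edges.

```bash
python3 - <<'E'
from h import *
c=cam("wrist");g=cv2.cvtColor(manip.camera("wrist"),cv2.COLOR_RGB2GRAY).astype(float)
def edges(y,z,x0,x1):
    xs=np.arange(x0,x1,1.0);uv=proj(c,np.array([wd((x,y,z)) for x in xs])).astype(np.float32)
    v=cv2.remap(g.astype(np.float32),uv[:,0].copy(),uv[:,1].copy(),1).ravel()
    dv=np.gradient(cv2.GaussianBlur(v[:,None],(1,5),0).ravel())
    i=[k for k in range(2,len(xs)-2) if abs(dv[k])>5 and abs(dv[k])==abs(dv[k-2:k+3]).max()]
    print((y,z),[(int(xs[k]),round(float(dv[k]))) for k in i])
edges(74,66,25,70); edges(74,66,-185,-150)   # treadle ends
for y in(-18,0,18): edges(y,58,0,60)         # rear plate top
for y in(-20,0,20): edges(y,46,95,140)       # front wall / bumpers / stop
edges(0,32,-170,-130); edges(-15,46,-15,20)  # entry, blade
E
```

```text
(74, 66) [(47, 28)]
(74, 66) [(-173, 11), (-160, -14)]
(-18, 58) [(4, -10), (9, -11), (15, 23), (31, -37), (45, 20)]
(0, 58) [(4, -11), (9, -9), (15, 22), (31, -37), (44, 32), (51, -19), (56, -18)]
(18, 58) [(4, -11), (8, -10), (15, 23), (31, -36), (44, 28), (50, 14)]
(-20, 46) [(124, 35), (131, -6)]
(0, 46) [(97, 25), (101, -26), (105, 29), (110, -38), (120, 36), (125, 15), (131, -7)]
(20, 46) [(110, -24), (124, 35), (131, -7)]
(0, 32) [(-146, 7)]
(-15, 46) [(0, -10), (6, -11), (12, 20)]
```

The treadle edges read 47 and -160 mm against 45 and -165, so my frame is about 3 mm off. With that removed, the rack's rear face is at about 28 mm and its front at about 117 mm. That puts the origin at about +72.5 mm, straight across the width. Handing in.

```bash
python3 -c "
from cell import manip
print(manip.sign_off())"
```

```text
the job is handed in; nothing more can be done
None
```

The rack is through the gate and against the end stop, and the gate has closed behind it. I handed the job in at about 13.5 s of the 43 s allowed; hand-in gives no verdict.

**What I did:** I opened the fingers to 64 mm, with one over the treadle and the other behind the rack. I pressed the treadle to its hard stop, eased back about 2 mm, and slid along until the rack met the bumpers, where the force rose to about 20 N. Then I backed off 3.5 mm and lifted straight up, which let the treadle rise.

**Last checks:**
- **Rack:** its rear face is at about 28 mm, which puts its origin at about +72.5 mm (the target is 73). It is straight in the channel, and the board is in its pocket.
- **Gate:** the blade stands across the channel behind the rack, and the treadle is back up.
- **Surroundings:** the arm is clear with no wrist force, and the bystanders look undisturbed.

**Disagreements and limits:**
- My chute frame read about 3 mm off along x in the wrist view. I corrected for this using the treadle edges.
- The open fingertips sat about 26 mm above the TCP, so the first press touched nothing and I went down further by force.
- The gate angle was judged from force and images only, because there is no direct reading of it.

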